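Load the orbital shaker with flasks

ROBOT

A 6-joint arm with a two-finger parallel gripper is mounted at the origin on a cart in front of the work surface, level with it; the furniture and walls round the work are solid. World frame = base frame: x ahead of the robot, y to its left, z up, the work surface at z = 0. Lengths are in m, angles in rad, forces in N, time in s.
With the tool pointing down it reaches from about 0.275 to 0.75 m from the base axis. Payload 10.2 kg.
Tool frame: the origin (TCP) lies at the very end of the fingers, on their centre line; the grasp point (between the pads) lies 19 mm behind it (r.pinch_z is the distance from the TCP to the grasp point, in m); z points along the fingers, y is the line along which they close (so a half turn about z gives the same grasp; the last joint's range is limited). The gripper opens to 85 mm and grips with 20 to 120 N. Pads are 22 mm wide; open, the fingers measure 114 mm over their backs; the gripper's body (76 mm by 85 mm) begins 54 mm behind the grasp point. The pads swing forward as they close: fully open they stand 13 mm farther back than shut.
Start: joints at [-1.371, 0.313, 1.498, -0, 1.331, -0.223], TCP at [0.215, -0.479, 0.231] pointing down, gripper open.
Joint ranges: [-2.94, 2.94], [-0.97, 2.17], [0.19, 2.56], [-1.23, 4.37], [0.02, 3.11], [-2.88, 2.88]. Speed limits (rad/s): [2.39, 2.39, 3.01, 3.14, 3.14, 3.14].

INTERFACE

Orientations are given as a unit quaternion [w, x, y, z].
In Python, from station import r, camera, camera_model gives the robot as it stands.
- The arm moves only by the tool servo_tool, never from a script. Its argument "steps" is a list of rows, each a list of 7 numbers: the shift along the tool's x, y, z in mm, then the turn, a rotation vector about the tool's x, y, z in rad, then the opening, from 0 (shut) to 1 (fully open). In form: [[dx, dy, dz, wx, wy, wz, gripper], ...]. A call has 1 to 10 rows; each row shifts and turns the commanded pose from where the row before left it, along the tool's axes as they then stand; what a row does not reach is not made up. A row lasts 1/10 s, in which the tool goes at most 50 mm and 8.59 degrees, less where a joint would pass 70% of its speed; a pose out of reach is approached as far as the arm can. A call is refused whole if a number of a shift passes 50 or a number of a turn 0.15, either way. A call with a gripper value outside its range is refused whole. The fingers move at their own pace and stop on an object; "squeeze" is the grip in N (left out, the last holds). Time passes only in rows, so rows that do not move let the fingers close. It gives the time, the measured TCP pose, the force, the opening and the grip force at its end, in the units of the state.
- r.get_obs(): the state, without advancing time (a new reading comes with each control period).
- camera(name): name is "scene" or "top" or "wrist"; returns (picture, depth): 400x640x3 uint8, red, green, blue; 400x640 float32, m along the optical axis (not along the pixel's ray), 0 where there is no reading.
- camera_model(name): a dict with "fx", "fy", "cx", "cy" (pixels), "R" (3x3) and "t" (3): a world point X has camera coordinates R X + t. Camera axes: x right, y down, z forward; pixel columns grow to the right and rows downward; lengths in m; the calibration is good to about 2 mm. The wrist camera is an equidistant fisheye: a pixel r from the principal point sees the ray r / f radians off the axis. A picture is of the moment at which its call begins: read the wrist's pose just before it. camera_model takes no time and is no camera call; for the wrist camera it gives the pose at the moment of the call.
- r.hand_in(): hands the job in; it is judged then, once.
The state is a dict: "t": time; "qpos": joint angles; "qd": joint speeds; "joint_efforts": joint torques, N m; "position": TCP position; "tcp_rot": TCP orientation; "wrist_force": force on the tool from outside, world axes, zero at the start; "ft_torque": the same for the moment, N m; "finger_gap": opening from 0.0 (shut) to 1.0 (fully open); "gripper_force": force on a finger pad.
Only numpy, scipy, OpenCV 4.12 (cv2) and the standard library are available. Lean on these libraries where they do the work, as an engineer would, in place of code of your own. Each camera call takes 0.05 s, during which the arm holds its last target. There are 200 camera calls.

TASK

Load the shaker for a run: take the four open conical flasks from the group on the bench just left of the shaker, one after another, and set each one upright and fully down in the spring clamp made for its base size (two small, one middle-sized, one large; the two small ones may go in either small clamp). Keep the flasks upright and do not let them drop; the flask with the rubber stopper is not in this run and stays where it stands.

Things in the scene. Friction and masses are not known exactly. Their poses are not given: they have to be found in the camera images.
- flask_small_a: One of two alike small open conical (Erlenmeyer) flasks, clear empty glass, about 0.1 kg, loose on the bench. Base 60 mm, height 100 mm. Grip the neck from above; to the fingers it is a plain cone, 60 mm across at the foot (rounded edge), narrowing evenly to 24 mm at the rim. Origin: centre of underside, z up along its axis; round, yaw means nothing.
- flask_small_b: One of two alike small open conical (Erlenmeyer) flasks, clear empty glass, about 0.1 kg, loose on the bench. Base 60 mm, height 100 mm. Grip the neck from above; to the fingers it is a plain cone, 60 mm across at the foot (rounded edge), narrowing evenly to 24 mm at the rim. Origin: centre of underside, z up along its axis; round, yaw means nothing.
- flask_medium: Middle-sized open conical flask, clear glass, lower part faintly tinted, about 0.1 kg, loose on the bench. Base 80 mm, height 135 mm. Grip the neck from above; to the fingers it is a plain cone, 80 mm across at the foot (rounded edge), narrowing evenly to 30 mm at the rim. Origin: centre of underside, z up along its axis; round, yaw means nothing.
- flask_large: Largest open conical flask, clear empty glass, about 0.12 kg, loose on the bench. Base 100 mm, height 170 mm. Grip the neck from above; to the fingers it is a plain cone, 100 mm across at the foot (rounded edge), narrowing evenly to 36 mm at the rim. Origin: centre of underside, z up along its axis; round, yaw means nothing.
- clamp_small_a: Small (one of two alike) clamp on the platform, rigid, fixed: steel disc 2 mm thick (a seated flask's underside is 2 mm above the origin) ringed by 6 upright steel fingers, for a 60 mm base. Fingers: circle 65 mm across inside, straight up to 18 mm over the origin, then flared to 27 mm high, 82 mm across over all. Origin: centre of underside, on the platform, z up.
- clamp_small_b: Small (one of two alike) clamp on the platform, rigid, fixed: steel disc 2 mm thick (a seated flask's underside is 2 mm above the origin) ringed by 6 upright steel fingers, for a 60 mm base. Fingers: circle 65 mm across inside, straight up to 18 mm over the origin, then flared to 27 mm high, 82 mm across over all. Origin: centre of underside, on the platform, z up.
- clamp_medium: Middle-sized clamp on the platform, rigid, fixed: steel disc 2 mm thick (a seated flask's underside is 2 mm above the origin) ringed by 6 upright steel fingers, for a 80 mm base. Fingers: circle 85 mm across inside, straight up to 22 mm over the origin, then flared to 31 mm high, 102 mm across over all. Origin: centre of underside, on the platform, z up.
- clamp_large: Largest clamp on the platform, rigid, fixed: steel disc 2 mm thick (a seated flask's underside is 2 mm above the origin) ringed by 8 upright steel fingers, for a 100 mm base. Fingers: circle 105 mm across inside, straight up to 26 mm over the origin, then flared to 35 mm high, 122 mm across over all. Origin: centre of underside, on the platform, z up.
- shaker: White orbital shaker, fixed, right half of the bench; drilled aluminium platform 262 mm square, top 74 mm over the bench, sloping panel with knobs towards the robot, 165 mm to -x of the origin, lower than the platform. The four clamps stand on it in a square 126 mm apart, in any order. Origin: on the bench, 4 mm to -x of the platform's centre; x away from the panel, z up.
- stoppered_flask: Conical flask with a red rubber stopper, base 72 mm, 130 mm high; not part of the job. Origin: centre of underside, z up. It, the open flasks and a loose beaker (59 mm wide, 67 high) stand in two rows of three, 135 to 150 mm apart, left of the shaker, in any order; a fixed beaker (60 mm high) and two stoppers stand between. Behind (x over 0.62): jars up to 95 mm high, a 250 mm cylinder.
Not all that is in view belongs to the job. Leave any purple look-alike of the stoppered_flask alone.

How it is judged:
By the outcome, as a careful person would: the job done as asked, in the order asked, and still so for the second after the job is handed in, with the robot touching nothing.
It also fails if it takes over 128 s, if anything falls off the work surface, if the arm or the gripper's body presses on something with over 40 N, if the wrist force passes 120 N, or if a joint passes its speed limit or range.

## Working session

There is one attempt and no reset: what is moved stays moved. The work goes in short steps, Python scripts to look and compute and a tool call to move; the robot and the scene stay as the last step left them, time stands still between calls to the robot, and variables do not carry over. Pictures are saved under pics/ and viewed, at most 14 in all, crops included, and the job is handed in when it is done.

Besides the shell and the picture viewer there is one more tool, called after "Call:" as name([rows], argument=value, ...), one row to a line, values as JSON. servo_tool: Moves the arm, as the interface text tells. Its arguments: {"type":"object","properties":{"steps":{"type":"array"},"squeeze":{"type":"number"}},"required":["steps"]}

```bash
mkdir -p pics; ls; python3 - <<'E'
from station import r,camera,camera_model
import cv2,numpy as np
o=r.get_obs();print(o)
for n in("top","scene"):
    p,d=camera(n);cv2.imwrite(f"pics/{n}0.png",p[:,:,::-1]);np.savez(f"pics/{n}0.npz",p=p,d=d)
    m=camera_model(n);print(n,m)
E
```

```text
pics
{'t': 0.0, 'qpos': array([-1.37140683e+00,  3.13454311e-01,  1.49843764e+00,  3.42206569e-05,
        1.33099908e+00, -2.23373835e-01]), 'qd': array([-0.00070485,  0.00023264,  0.00051433,  0.00065341, -0.00162665,
       -0.00065065]), 'joint_efforts': array([-5.87933046e-04, -4.12262821e+01, -2.59741312e+01, -2.52825512e-04,
        4.12146954e-03,  9.47549154e-06]), 'position': array([ 0.21535566, -0.47851782,  0.23073266]), 'tcp_rot': array([-6.48944973e-04,  9.77742609e-01,  2.09806982e-01,  2.44019216e-05]), 'wrist_force': array([0.02815947, 0.75600179, 0.17812753]), 'ft_torque': array([ 0.01389095,  0.00387077, -0.0171272 ]), 'gripper_force': 0.0, 'finger_gap': 1.0037817331093082}
top {'fx': 469.8910317840507, 'fy': 469.8910317840507, 'cx': 320.77685808642667, 'cy': 200.03791245750213, 'R': array([[ 0.03015906, -0.99933154,  0.02066164],
       [-0.98595976, -0.03313929, -0.16366169],
       [ 0.164237  , -0.01543566, -0.98630013]]), 't': array([0.10952838, 0.52058366, 1.92725842])}
scene {'fx': 483.54698879625806, 'fy': 483.54698879625806, 'cx': 319.12725377082404, 'cy': 200.84317368901395, 'R': array([[-0.81927378, -0.57330119, -0.01078034],
       [-0.42879992,  0.62504007, -0.65226953],
       [ 0.38068504, -0.52976471, -0.75791045]]), 't': array([0.51657366, 0.17865038, 1.63647038])}
```

View pics/top0.png

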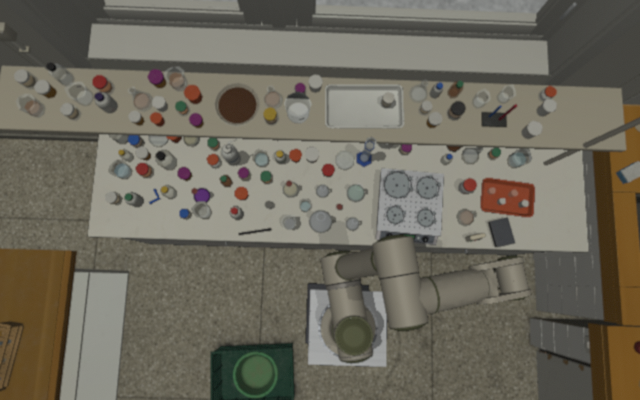

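View pics/scene0.png

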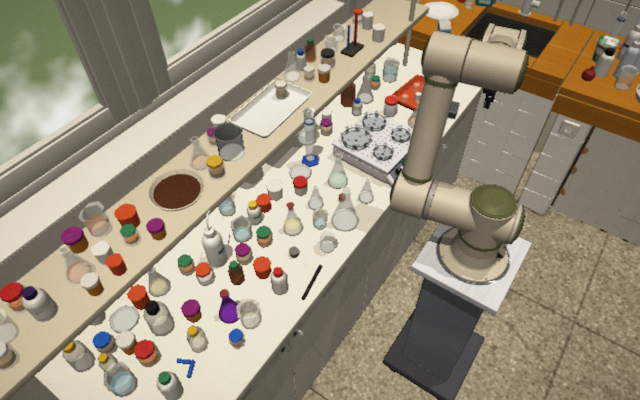

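The shaker is at about px (410,200) in the top view and the flask group spans (285–360, 185–225). I'll zoom in on both.

```bash
python3 - <<'E'
import cv2
t=cv2.imread("pics/top0.png")[160:250,270:450]
s=cv2.imread("pics/scene0.png")[110:260,270:420]
cv2.imwrite("pics/t1.png",cv2.resize(t,None,fx=4.4,fy=4.4,interpolation=cv2.INTER_CUBIC))
cv2.imwrite("pics/s1.png",cv2.resize(s,None,fx=4,fy=4,interpolation=cv2.INTER_CUBIC))
E
```

```text
(no output)
```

View pics/t1.png

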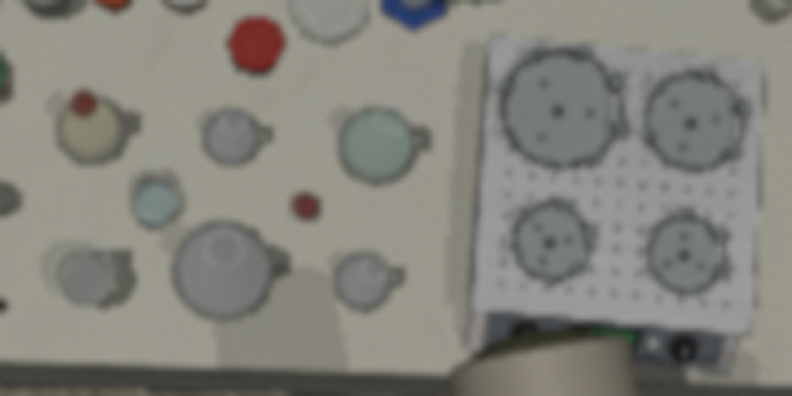

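View pics/s1.png

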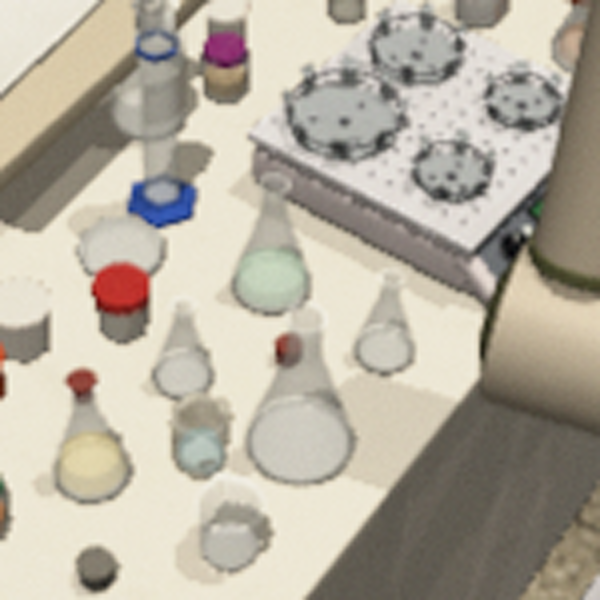

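Top crop (t1): medium flask (377,146), small far (231,137), large (222,270), small near (363,281), stoppered (92,130), loose beaker (92,275). Clamps: large (560,108), medium (695,122), small (551,241) and (684,254). The scene crop agrees.

```bash
cat > h.py <<'E'
import numpy as np
from station import r,camera,camera_model
def ray(m,u,v,fish=False):
    x,y=(u-m["cx"])/m["fx"],(v-m["cy"])/m["fy"]
    if fish:
        a=np.hypot(x,y);k=np.sin(a)/a if a>1e-9 else 1;d=np.array([x*k,y*k,np.cos(a)])
    else:d=np.array([x,y,1.])
    return -m["R"].T@m["t"],m["R"].T@d
def hit(m,u,v,z,fish=False):
    c,d=ray(m,u,v,fish);return c+d*(z-c[2])/d[2]
def proj(m,X):
    p=m["R"]@X+m["t"];rr=np.hypot(p[0],p[1]);th=np.arctan2(rr,p[2])
    return m["cx"]+m["fx"]*th*p[0]/rr,m["cy"]+m["fy"]*th*p[1]/rr
E
python3 - <<'E'
from h import *
m=camera_model("top");s=camera_model("scene")
T=dict(med=(377,146),smF=(231,137),lar=(222,270),smN=(363,281),stop=(92,130),beak=(92,275))
S=dict(med=(272,280),smF=(183,375),lar=(300,440),smN=(385,348),stop=(92,463))
for k,(u,v) in T.items():
    print(k,hit(m,270+u/4.4,160+v/4.4,.008).round(4), hit(s,270+S[k][0]/4,110+S[k][1]/4,.008).round(4) if k in S else'')
C=dict(L=(560,108),M=(695,122),sL=(551,241),sR=(684,254))
P=np.array([hit(m,270+u/4.4,160+v/4.4,.076) for u,v in C.values()])[:,:2]
Q=np.array([[63,63],[63,-63],[-63,63],[-63,-63]])/1e3
c=P.mean(0);U,_,V=np.linalg.svd(Q.T@(P-c));R=(U@V).T
print("clamps\n",P.round(4),"\nfit\n",(c+Q@R.T).round(4),np.degrees(np.arctan2(R[1,0],R[0,0])))
S2=dict(L=(344,117),M=(417,50),sL=(453,172),sR=(523,100))
for k,(u,v) in S2.items(): print(k,hit(s,270+u/4,110+v/4,.076).round(4))
E
```

```text
med [ 0.5572 -0.0229  0.008 ] [ 0.5579 -0.0226  0.008 ]
smF [0.5613 0.1193 0.008 ] [0.5593 0.1233 0.008 ]
lar [0.431  0.1241 0.008 ] [0.4292 0.1264 0.008 ]
smN [ 0.4248 -0.0118  0.008 ] [ 0.4235 -0.0098  0.008 ]
stop [0.5636 0.2545 0.008 ] [0.5667 0.2524 0.008 ]
beak [0.4221 0.2488 0.008 ] 
clamps
 [[ 0.587  -0.189 ]
 [ 0.5779 -0.3169]
 [ 0.4601 -0.181 ]
 [ 0.4519 -0.3057]] 
fit
 [[ 0.5866 -0.1899]
 [ 0.5775 -0.3156]
 [ 0.4609 -0.1808]
 [ 0.4519 -0.3065]] -4.1271355633720015
L [ 0.5867 -0.192   0.076 ]
M [ 0.5792 -0.3195  0.076 ]
sL [ 0.4591 -0.1847  0.076 ]
sR [ 0.4536 -0.3131  0.076 ]
```

Call:
servo_tool([
  [0,0,-50,0,0,0.141,1],
  [0,0,-50,0,0,0.141,1],
  [0,0,-20,0,0,0.141,1],
  [0,0,0,0,0,0,1],
  [0,0,0,0,0,0,1],
], squeeze=25)

```text
t: 0.6
position: [0.2154, -0.4786, 0.3502]
tcp_rot: [-0.001, 1.0, 0.001, -0.0]
wrist_force: [-0.3, 0.2, -0.5]
finger_gap: 1.0
gripper_force: 0.0
```

Call:
servo_tool([
  [44,-38,0,0,0,0,1],
  [44,-38,0,0,0,0,1],
  [44,-38,0,0,0,0,1],
  [44,-38,0,0,0,0,1],
  [44,-38,0,0,0,0,1],
  [44,-38,0,0,0,0,1],
  [0,0,0,0,0,0,1],
  [0,0,0,0,0,0,1],
])

```text
t: 1.4
position: [0.4426, -0.282, 0.3496]
tcp_rot: [-0.001, 1.0, 0.002, -0.001]
wrist_force: [0.3, -0.7, -0.2]
finger_gap: 0.999
gripper_force: 0.0
```

```bash
python3 - <<'E'
from h import *;import cv2
print(r.get_obs()["position"])
m=camera_model("wrist");print(m["cx"],m["cy"],m["fx"],-m["R"].T@m["t"],m["R"][2])
p,d=camera("wrist");cv2.imwrite("pics/w1.png",p[:,:,::-1])
for X in [[.5866,-.1899,.076],[.5775,-.3156,.076],[.4609,-.1808,.076],[.4519,-.3065,.076]]:print(proj(m,np.array(X)))
E
```

```text
[ 0.44264645 -0.28200526  0.34958009]
315.5032720672681 199.3700793629879 309.70691628693146 [ 0.51167493 -0.28300056  0.49197858] [-2.75227097e-01 -1.02546697e-04 -9.61379236e-01]
(np.float64(246.5883888398354), np.float64(59.800283078595925))
(np.float64(340.7751395555318), np.float64(64.79814979152562))
(np.float64(241.30059848928425), np.float64(151.23567744492476))
(np.float64(333.01380282940363), np.float64(157.339285978462))
```

View pics/w1.png

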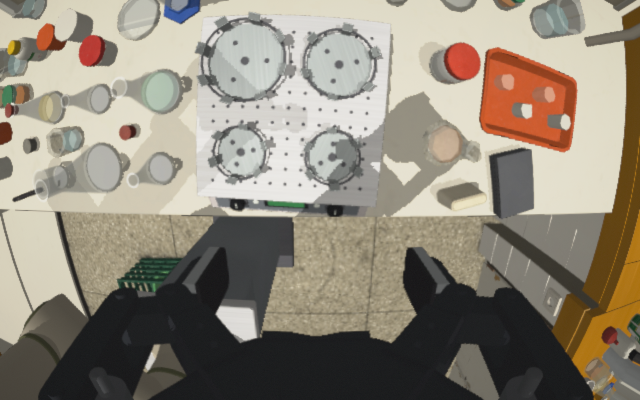

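The clamps' centre holes show at about (245,61), (339,65), (240,153) and (332,157), within 2 px of the prediction. Next I'll find the holes at sub-pixel accuracy and refit.

```bash
python3 - <<'E'
from h import *;import cv2
m=camera_model("wrist");g=cv2.imread("pics/w1.png",0).astype(float)
P=[]
for u,v in [(245,61),(339,65),(240,153),(332,157)]:
    w=g[v-5:v+6,u-5:u+6];k=np.clip(np.median(w)-25-w,0,None);y,x=np.mgrid[-5:6,-5:6]
    a,b=u+(k*x).sum()/k.sum(),v+(k*y).sum()/k.sum();P.append(hit(m,a,b,.076,True)[:2]);print(round(a,2),round(b,2),(k>0).sum())
P=np.array(P)
Q=np.array([[63,63],[63,-63],[-63,63],[-63,-63]])/1e3
c=P.mean(0);U,_,V=np.linalg.svd(Q.T@(P-c));R=(U@V).T
print(P.round(4));print((c+Q@R.T).round(4),np.degrees(np.arctan2(R[1,0],R[0,0])))
E
```

```text
244.34 60.31 49
338.59 64.07 47
240.04 151.56 43
333.09 156.51 34
[[ 0.5859 -0.188 ]
 [ 0.5779 -0.314 ]
 [ 0.4602 -0.1799]
 [ 0.4524 -0.3076]]
[[ 0.5857 -0.1883]
 [ 0.5782 -0.314 ]
 [ 0.46   -0.1807]
 [ 0.4525 -0.3065]] -3.4202747182208255
```

Call:
servo_tool([
  [4,-32,0,0,0,0,1],
  [4,-32,0,0,0,0,1],
  [4,-32,0,0,0,0,1],
  [4,-32,0,0,0,0,1],
  [4,-32,0,0,0,0,1],
  [4,-32,0,0,0,0,1],
  [4,-32,0,0,0,0,1],
  [4,-32,0,0,0,0,1],
  [4,-32,0,0,0,0,1],
  [0,0,0,0,0,0,0.8],
])

```text
t: 2.45
position: [0.4783, 0.0065, 0.3509]
tcp_rot: [-0.0, 1.0, 0.001, -0.0]
wrist_force: [-0.6, -0.7, -0.2]
finger_gap: 0.859
gripper_force: 0.0
```

```bash
python3 - <<'E'
from h import *;import cv2
print(r.get_obs()["position"])
m=camera_model("wrist");p,d=camera("wrist");q=p[:,:,::-1].copy();cv2.imwrite("pics/w2.png",q);np.savez("pics/w2.npz",R=m["R"],t=m["t"])
for k,X,h in [("med",[.5575,-.0227],.135),("smF",[.560,.121],.1),("lar",[.430,.125],.17),("smN",[.424,-.011],.1)]:
    for z in (.004,h):
        u,v=proj(m,np.array(X+[z]));print(k,z,round(u,1),round(v,1))
cv2.imwrite("pics/w2c.png",cv2.resize(q[0:230,150:450],None,fx=2.6,fy=2.6,interpolation=cv2.INTER_CUBIC))
E
```

```text
[0.47828013 0.00651851 0.35085105]
med 0.004 333.6 107.1
med 0.135 340.2 104.8
smF 0.004 242.7 106.9
smF 0.1 225.7 105.8
lar 0.004 243.1 186.3
lar 0.17 211.6 220.0
smN 0.004 325.4 189.9
smN 0.1 327.6 207.5
```

View pics/w2c.png

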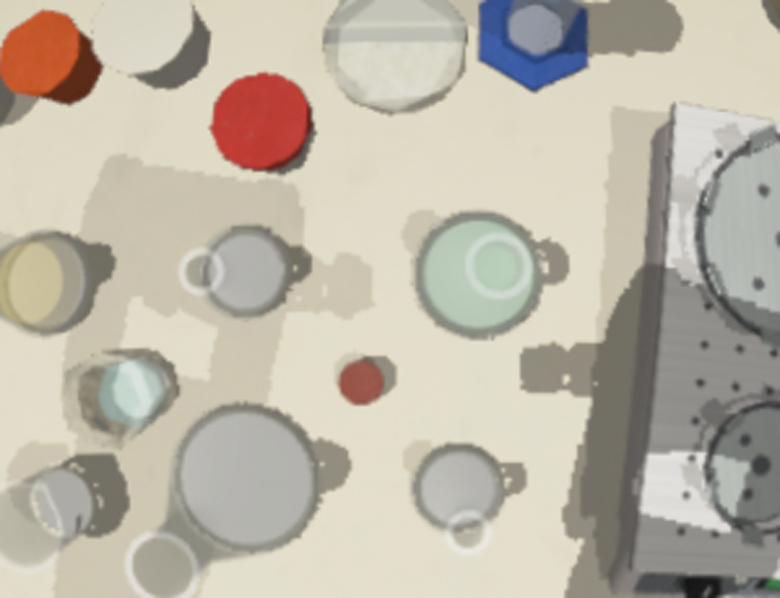

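All four flasks are clear. Rims in full-image px: medium (341.5,102.3), small far (228.1,104.2), large (212.7,217.7), small near (330,204.2).

```bash
python3 - <<'E'
from h import *
m=camera_model("wrist")
for k,h,a,b in [("med",.135,(498,266),(479,273)),("smF",.1,(203,271),(246,270)),("lar",.17,(163,566),(247,477)),("smN",.1,(468,531),(458,487))]:
    print(k,hit(m,150+a[0]/2.6,a[1]/2.6,h,True).round(4),hit(m,150+b[0]/2.6,b[1]/2.6,.004,True).round(4))
E
```

```text
med [ 0.5603 -0.0259  0.135 ] [ 0.5607 -0.0254  0.004 ]
smF [0.5619 0.116  0.1   ] [0.5647 0.1159 0.004 ]
lar [0.433  0.1217 0.17  ] [0.4349 0.1197 0.004 ]
smN [ 0.4284 -0.0156  0.1   ] [ 0.4282 -0.0138  0.004 ]
```

Call:
servo_tool([
  [20,8,30,0,0,0,0.8],
  [20,8,30,0,0,0,0.8],
  [20,8,40,0,0,0,0.8],
  [20,7,40,0,0,0,0.8],
  [0,0,40,0,0,0,0.8],
  [0,0,0,0,0,0,0.8],
  [0,0,0,0,0,0,0.8],
])

```text
t: 3.2
position: [0.5585, -0.0272, 0.1722]
tcp_rot: [0.0, 1.0, -0.001, -0.0]
wrist_force: [0.1, 0.2, 1.3]
finger_gap: 0.798
gripper_force: 0.0
```

```bash
python3 - <<'E'
from h import *;import cv2
o=r.get_obs();P=o["position"];print(P)
m=camera_model("wrist");p,d=camera("wrist");q=p[:,:,::-1].copy();cv2.imwrite("pics/w3.png",q)
for X in ([.559,-.0245,.135],[.559,-.0245,.004],P,P+[0,0,.019]):print([round(a,1) for a in proj(m,np.array(X))])
cv2.imwrite("pics/w3c.png",cv2.resize(q[60:400,110:530],None,fx=1.75,fy=1.75))
E
```

```text
[ 0.5584837  -0.0271907   0.17222578]
[np.float64(309.2), np.float64(226.0)]
[np.float64(311.6), np.float64(180.6)]
[np.float64(313.2), np.float64(252.8)]
[np.float64(313.0), np.float64(270.8)]
```

View pics/w3c.png

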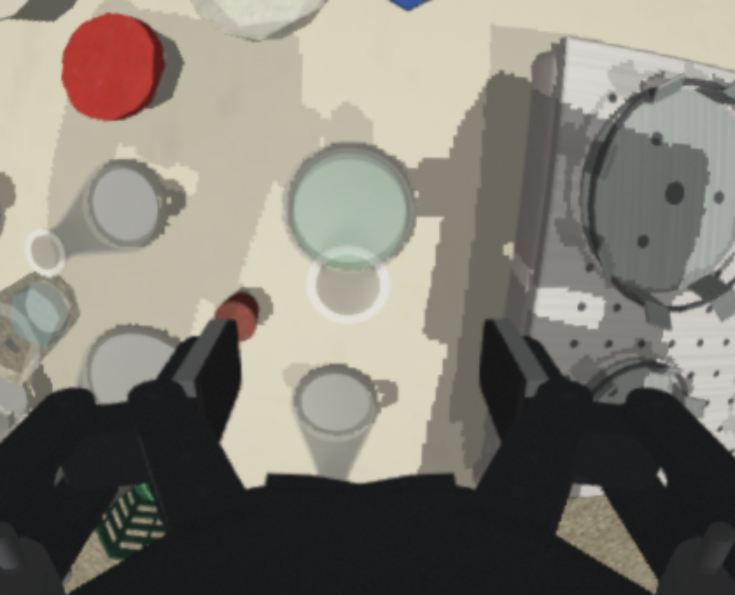

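Finger mid-line at u≈317, rim at (308.9,222): the flask is ~3–4 mm to +y. Correcting and descending.

Call:
servo_tool([
  [0,-4,28,0,0,0,0.8],
  [0,0,28,0,0,0,0.8],
  [0,0,28,0,0,0,0.8],
  [0,0,0,0,0,0,0.8],
  [0,0,0,0,0,0,0.3],
  [0,0,0,0,0,0,0.2],
  [0,0,0,0,0,0,0.2],
  [0,0,0,0,0,0,0.2],
  [0,0,0,0,0,0,0.2],
  [0,0,0,0,0,0,0.2],
], squeeze=30)

```text
t: 4.25
position: [0.56, -0.0222, 0.0904]
tcp_rot: [0.001, 1.0, -0.0, 0.002]
wrist_force: [-1.5, 0.3, 5.8]
finger_gap: 0.504
gripper_force: 30.0
```

Call:
servo_tool([
  [0,0,-5,0,0,0,0.2],
  [0,0,-15,0,0,0,0.2],
  [0,0,-30,0,0,0,0.2],
  [0,0,-30,0,0,0,0.2],
  [0,0,-30,0,0,0,0.2],
  [0,0,-20,0,0,0,0.2],
  [0,0,0,0,0,0,0.2],
])

```text
t: 4.95
position: [0.5597, -0.022, 0.2213]
tcp_rot: [0.001, 1.0, -0.0, 0.003]
wrist_force: [1.4, -0.6, -1.4]
finger_gap: 0.501
gripper_force: 30.2
```

```bash
python3 - <<'E'
from h import *;import cv2
o=r.get_obs();P=o["position"];print(P,o["wrist_force"],o["finger_gap"])
m=camera_model("wrist");p,d=camera("wrist");q=p[:,:,::-1].copy();cv2.imwrite("pics/w4.png",q)
for X in (P+[0,0,.045],P+[0,0,-.088],P,P+[0,0,.019]):print([round(a,1) for a in proj(m,np.array(X))])
cv2.imwrite("pics/w4c.png",cv2.resize(q[100:350,180:460],None,fx=2.3,fy=2.3))
E
```

```text
[ 0.55969133 -0.02204305  0.22125299] [ 1.41852953 -0.57770517 -1.38468689] 0.5014753504351592
[np.float64(312.8), np.float64(303.0)]
[np.float64(313.7), np.float64(204.2)]
[np.float64(313.3), np.float64(252.8)]
[np.float64(313.1), np.float64(270.6)]
```

View pics/w4c.png

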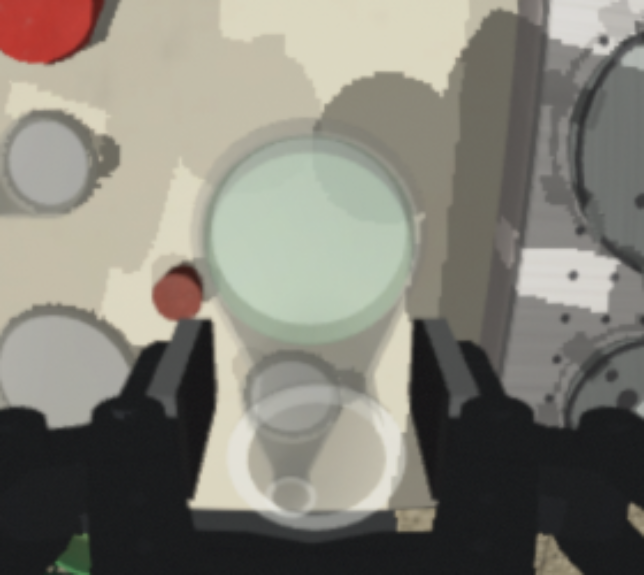

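Call:
servo_tool([
  [0,15,-5,0,0,0,0.2],
  [2,30,0,0,0,0,0.2],
  [2,30,0,0,0,0,0.2],
  [2,30,0,0,0,0,0.2],
  [2,30,0,0,0,0,0.2],
  [2,30,0,0,0,0,0.2],
  [2,30,0,0,0,0,0.2],
  [2,30,0,0,0,0,0.2],
  [2,30,0,0,0,0,0.2],
  [2,20,0,0,0,0,0.2],
])

```text
t: 6.0
position: [0.5754, -0.2997, 0.2208]
tcp_rot: [-0.001, 1.0, -0.001, -0.001]
wrist_force: [0.7, 0.6, -1.3]
finger_gap: 0.5
gripper_force: 30.3
```

Call:
servo_tool([
  [1,18,0,0,0,0,0.2],
  [0,0,20,0,0,0,0.2],
  [0,0,0,0,0,0,0.2],
  [0,0,0,0,0,0,0.2],
])

```text
t: 6.4
position: [0.577, -0.315, 0.2017]
tcp_rot: [-0.001, 1.0, -0.0, -0.001]
wrist_force: [-0.2, 0.7, -0.4]
finger_gap: 0.503
gripper_force: 30.3
```

```bash
python3 - <<'E'
from h import *;import cv2
o=r.get_obs();P=o["position"];print(P,o["wrist_force"],o["finger_gap"],o["tcp_rot"])
m=camera_model("wrist");p,d=camera("wrist");q=p[:,:,::-1].copy();cv2.imwrite("pics/w5.png",q)
for X in (P+[0,0,-.088],[.578,-.3147,.076]):print([round(a,1) for a in proj(m,np.array(X))])
cv2.imwrite("pics/w5c.png",cv2.resize(q[120:320,200:430],None,fx=2.9,fy=2.9))
E
```

```text
[ 0.57695328 -0.31504978  0.20169361] [-0.2332831   0.65375833 -0.43549884] 0.5030354052373968 [-5.89179977e-04  9.99999482e-01 -2.29073991e-04 -7.98331542e-04]
[np.float64(314.1), np.float64(203.3)]
[np.float64(313.9), np.float64(190.0)]
```

View pics/w5c.png

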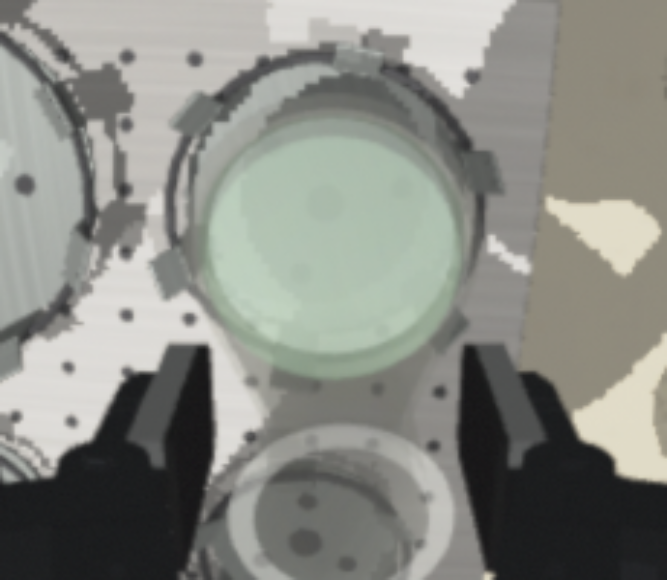

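Clamp hole at (311.4,189.7), flask base centre (314.8,203.8): the clamp lies ~2 mm to +y. Correct and lower.

Call:
servo_tool([
  [0.5,-2,5,0,0,0,0.2],
  [0,0,5,0,0,0,0.2],
  [0,0,5,0,0,0,0.2],
  [0,0,5,0,0,0,0.2],
  [0,0,5,0,0,0,0.2],
  [0,0,3,0,0,0,0.2],
  [0,0,0,0,0,0,0.2],
])

```text
t: 7.15
position: [0.5778, -0.3127, 0.1737]
tcp_rot: [-0.0, 1.0, -0.0, -0.0]
wrist_force: [-0.5, 0.5, -1.5]
finger_gap: 0.508
gripper_force: 30.3
```

Call:
servo_tool([
  [0,0,3,0,0,0,0.2],
  [0,0,3,0,0,0,0.2],
  [0,0,1,0,0,0,0.2],
  [0,0,0,0,0,0,0.2],
])

```text
t: 7.55
position: [0.5779, -0.3127, 0.1671]
tcp_rot: [-0.0, 1.0, -0.0, -0.0]
wrist_force: [-0.3, 0.4, -1.4]
finger_gap: 0.503
gripper_force: 30.3
```

Call:
servo_tool([
  [0,0,1,0,0,0,0.2],
  [0,0,0.5,0,0,0,0.2],
  [0,0,0,0,0,0,0.2],
])

```text
t: 7.85
position: [0.5782, -0.3129, 0.1665]
tcp_rot: [0.0, 1.0, -0.0, 0.0]
wrist_force: [-0.7, -0.1, 4.2]
finger_gap: 0.504
gripper_force: 31.2
```

Call:
servo_tool([
  [0,0,0,0,0,0,0.55],
  [0,0,0,0,0,0,0.65],
  [0,0,0,0,0,0,0.8],
  [0,0,0,0,0,0,0.8],
  [0,0,-20,0,0,0,0.8],
  [0,0,-30,0,0,0,0.8],
  [0,0,-30,0,0,0,0.8],
  [0,0,0,0,0,0,0.8],
])

```text
t: 8.65
position: [0.579, -0.3135, 0.2505]
tcp_rot: [0.002, 1.0, -0.0, 0.003]
wrist_force: [-0.7, 0.3, 0.5]
finger_gap: 0.799
gripper_force: 0.0
```

```bash
python3 - <<'E'
from h import *;import cv2
P=r.get_obs()["position"];print(P)
m=camera_model("wrist");p,d=camera("wrist");q=p[:,:,::-1].copy();cv2.imwrite("pics/w6.png",q)
t=camera("top")[0][:,:,::-1][150:250,270:450];w=q[120:320,150:480]
cv2.imwrite("pics/w6c.png",np.vstack([cv2.resize(t,(540,300),interpolation=2),cv2.resize(w,(540,300),interpolation=2)]))
E
```

```text
[ 0.57900062 -0.31347363  0.25047811]
```

View pics/w6c.png

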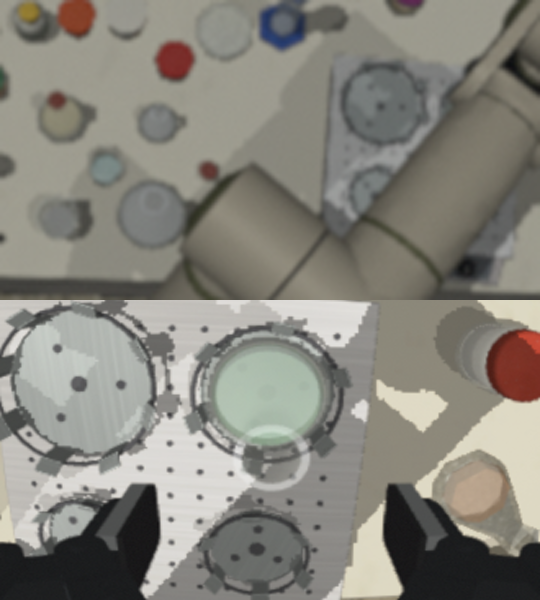

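Medium is seated within its ring. Next, the near small flask at about (0.428, −0.012).

Call:
servo_tool([
  [-15,-30,0,0,0,0,0.8],
  [-15,-30,0,0,0,0,0.8],
  [-15,-30,0,0,0,0,0.8],
  [-15,-30,0,0,0,0,0.8],
  [-15,-30,0,0,0,0,0.8],
  [-15,-30,0,0,0,0,0.8],
  [-15,-30,0,0,0,0,0.8],
  [-15,-30,0,0,0,0,0.8],
  [-15,-30,0,0,0,0,0.8],
  [-15,-30,0,0,0,0,0.8],
])

```text
t: 9.75
position: [0.4267, -0.0115, 0.2446]
tcp_rot: [-0.0, 1.0, -0.0, -0.001]
wrist_force: [0.5, 0.1, -0.1]
finger_gap: 0.8
gripper_force: 0.0
```

Call:
servo_tool([
  [0,0,40,0,0,0,0.8],
  [0,0,40,0,0,0,0.8],
  [0,0,30,0,0,0,0.8],
  [0,0,0,0,0,0,0.8],
  [0,0,0,0,0,0,0.8],
])

```text
t: 10.25
position: [0.428, -0.0127, 0.1361]
tcp_rot: [-0.0, 1.0, -0.0, -0.0]
wrist_force: [0.4, -0.5, 0.4]
finger_gap: 0.803
gripper_force: 0.0
```

```bash
python3 - <<'E'
from h import *;import cv2
P=r.get_obs()["position"];print(P)
m=camera_model("wrist");p,d=camera("wrist");q=p[:,:,::-1].copy();cv2.imwrite("pics/w7.png",q)
for X in ([.428,-.012,.1],[.428,-.012,.004],P):print([round(a,1) for a in proj(m,np.array(X))])
cv2.imwrite("pics/w7c.png",cv2.resize(q[120:320,200:430],None,fx=2.9,fy=2.9))
E
```

```text
[ 0.42800742 -0.01274657  0.13606465]
[np.float64(312.4), np.float64(227.4)]
[np.float64(313.3), np.float64(189.5)]
[np.float64(313.3), np.float64(252.8)]
```

View pics/w7c.png

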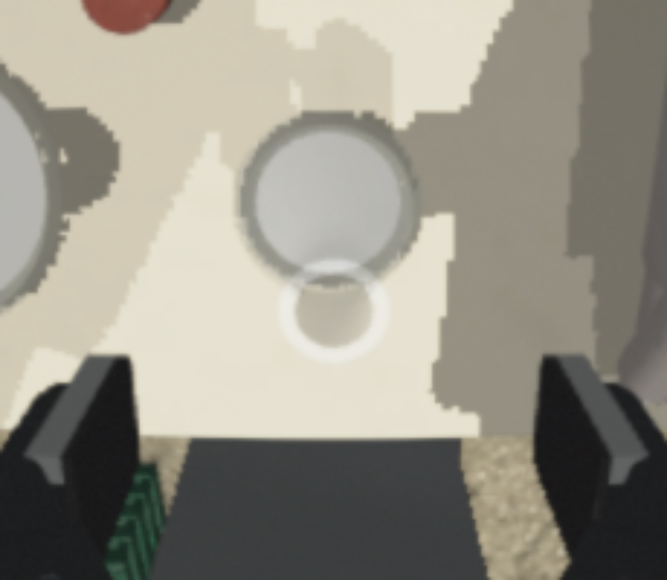

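Rim (314.8,226.9), finger midline 315.7: aligned. Descend and grip.

Call:
servo_tool([
  [0,0,27,0,0,0,0.8],
  [0,0,27,0,0,0,0.8],
  [0,0,26,0,0,0,0.8],
  [0,0,0,0,0,0,0.7],
  [0,0,0,0,0,0,0.5],
  [0,0,0,0,0,0,0.3],
  [0,0,0,0,0,0,0.15],
  [0,0,0,0,0,0,0.15],
  [0,0,0,0,0,0,0.15],
  [0,0,0,0,0,0,0.15],
])

```text
t: 11.3
position: [0.4293, -0.0131, 0.0577]
tcp_rot: [0.001, 1.0, -0.0, 0.002]
wrist_force: [-0.0, -0.6, 7.7]
finger_gap: 0.427
gripper_force: 29.5
```

Call:
servo_tool([
  [0,0,-5,0,0,0,0.15],
  [0,0,-15,0,0,0,0.15],
  [0,0,-30,0,0,0,0.15],
  [0,0,-30,0,0,0,0.15],
  [0,0,-30,0,0,0,0.15],
  [0,0,-20,0,0,0,0.15],
  [0,0,0,0,0,0,0.15],
])

```text
t: 12.0
position: [0.4292, -0.013, 0.189]
tcp_rot: [0.001, 1.0, -0.0, 0.003]
wrist_force: [0.7, -0.7, -0.9]
finger_gap: 0.424
gripper_force: 29.6
```

Call:
servo_tool([
  [0,15,0,0,0,0,0.15],
  [2,30,0,0,0,0,0.15],
  [3,30,0,0,0,0,0.15],
  [3,30,0,0,0,0,0.15],
  [3,30,0,0,0,0,0.15],
  [3,30,0,0,0,0,0.15],
  [3,30,0,0,0,0,0.15],
  [3,30,0,0,0,0,0.15],
  [3,30,0,0,0,0,0.15],
  [3,20,0,0,0,0,0.15],
])

```text
t: 13.0
position: [0.4536, -0.2893, 0.1851]
tcp_rot: [-0.0, 1.0, -0.001, -0.0]
wrist_force: [-0.0, 1.2, -0.2]
finger_gap: 0.423
gripper_force: 29.6
```

Call:
servo_tool([
  [0,18,0,0,0,0,0.15],
  [0,0,0,0,0,0,0.15],
  [0,0,0,0,0,0,0.15],
  [0,0,0,0,0,0,0.15],
])

```text
t: 13.4
position: [0.4539, -0.3048, 0.1856]
tcp_rot: [-0.0, 1.0, 0.0, -0.0]
wrist_force: [-0.3, 0.3, -1.2]
finger_gap: 0.429
gripper_force: 29.6
```

```bash
python3 - <<'E'
from h import *;import cv2
o=r.get_obs();P=o["position"];print(P,o["finger_gap"])
m=camera_model("wrist");p,d=camera("wrist");q=p[:,:,::-1].copy();cv2.imwrite("pics/w8.png",q)
for X in (P+[0,0,-.056],[.4525,-.306,.076]):print([round(a,1) for a in proj(m,np.array(X))])
cv2.imwrite("pics/w8c.png",cv2.resize(q[130:310,210:420],None,fx=3.2,fy=3.2,interpolation=2))
E
```

```text
[ 0.45392174 -0.3048239   0.18563137] 0.42905016265871493
[np.float64(313.8), np.float64(216.9)]
[np.float64(315.5), np.float64(197.7)]
```

View pics/w8c.png

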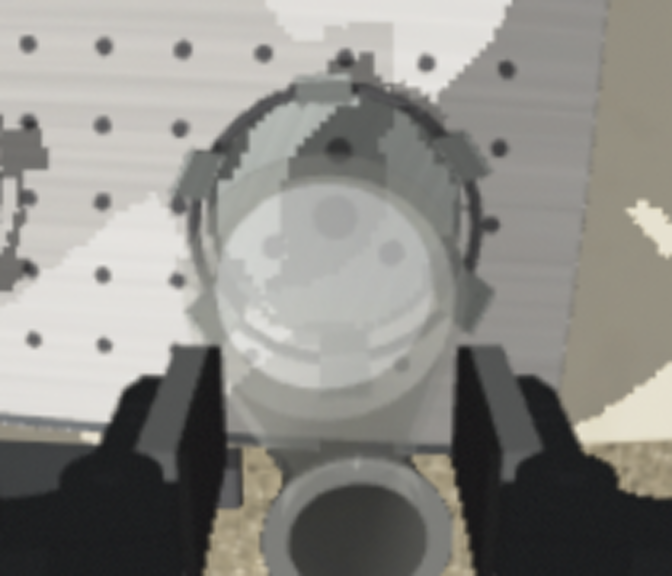

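Clamp hole (314.4,197.8) and base centre (314.4,~219) line up laterally, and x agrees to within 1 mm. Lowering.

Call:
servo_tool([
  [0,0,10,0,0,0,0.15],
  [0,0,10,0,0,0,0.15],
  [0,0,8,0,0,0,0.15],
  [0,0,5,0,0,0,0.15],
  [0,0,5,0,0,0,0.15],
  [0,0,4,0,0,0,0.15],
  [0,0,3,0,0,0,0.15],
  [0,0,0,0,0,0,0.15],
])

```text
t: 14.25
position: [0.4539, -0.3057, 0.1405]
tcp_rot: [-0.0, 1.0, -0.0, -0.0]
wrist_force: [0.8, -0.3, -0.4]
finger_gap: 0.425
gripper_force: 29.6
```

Call:
servo_tool([
  [0,0,3,0,0,0,0.15],
  [0,0,2,0,0,0,0.15],
  [0,0,1,0,0,0,0.15],
  [0,0,0,0,0,0,0.15],
])

```text
t: 14.65
position: [0.454, -0.3057, 0.1347]
tcp_rot: [-0.0, 1.0, -0.0, -0.0]
wrist_force: [0.0, 0.5, -1.9]
finger_gap: 0.424
gripper_force: 29.6
```

Expected seat at TCP z≈0.1337.

Call:
servo_tool([
  [0,0,1,0,0,0,0.15],
  [0,0,0.5,0,0,0,0.15],
  [0,0,0,0,0,0,0.15],
])

```text
t: 14.95
position: [0.4541, -0.3059, 0.1339]
tcp_rot: [0.0, 1.0, -0.0, 0.0]
wrist_force: [-0.7, 0.5, 4.4]
finger_gap: 0.425
gripper_force: 30.6
```

Call:
servo_tool([
  [0,0,0,0,0,0,0.5],
  [0,0,0,0,0,0,0.6],
  [0,0,0,0,0,0,0.75],
  [0,0,0,0,0,0,0.8],
  [0,0,-20,0,0,0,0.8],
  [0,0,-40,0,0,0,0.8],
  [0,0,-40,0,0,0,0.9],
  [0,-10,0,0,0,0,0.9],
  [-1,-30,0,0,0,0,0.9],
  [-2,-30,0,0,0,0,0.9],
])

```text
t: 15.95
position: [0.4507, -0.2348, 0.2327]
tcp_rot: [-0.0, 1.0, -0.001, -0.0]
wrist_force: [-0.2, -0.3, 0.2]
finger_gap: 0.905
gripper_force: 0.0
```

Call:
servo_tool([
  [-2,-36,0,0,0,0,0.9],
  [-2,-36,0,0,0,0,0.9],
  [-2,-36,0,0,0,0,0.9],
  [-2,-36,0,0,0,0,0.9],
  [-2,-36,0,0,0,0,0.9],
  [-2,-36,0,0,0,0,0.9],
  [-2,-36,0,0,0,0,0.9],
  [-2,-36,0,0,0,0,0.9],
  [-2,-36,0,0,0,0,0.9],
  [0,0,0,0,0,0,0.9],
])

```text
t: 16.95
position: [0.4322, 0.0914, 0.2329]
tcp_rot: [-0.0, 1.0, 0.002, -0.0]
wrist_force: [-0.6, -0.4, 0.5]
finger_gap: 0.902
gripper_force: 0.0
```

Call:
servo_tool([
  [1,-20,0,0,0,0,0.9],
  [1,-13,0,0,0,0,0.9],
  [0,0,0,0,0,0,0.9],
  [0,0,0,0,0,0,0.9],
])

```text
t: 17.35
position: [0.4351, 0.1208, 0.2331]
tcp_rot: [0.0, 1.0, 0.0, -0.0]
wrist_force: [-0.4, -0.1, 0.0]
finger_gap: 0.897
gripper_force: 0.0
```

```bash
python3 - <<'E'
from h import *;import cv2
o=r.get_obs();P=o["position"];print(P)
m=camera_model("wrist");p,d=camera("wrist");q=p[:,:,::-1].copy();cv2.imwrite("pics/w9.png",q)
g=cv2.cvtColor(q,6)
for z,X,R in ((.17,[.434,.124,.17],.018),(.004,[.434,.124,.004],.05)):
    X=np.array(X);u,v=proj(m,X);rp=np.hypot(*np.subtract(proj(m,X+[0,R,0]),(u,v)))
    print("pred",round(u,1),round(v,1),round(rp,1))
    u0,v0=int(u)-70,int(v)-70;c=cv2.resize(g[v0:v0+140,u0:u0+140],None,fx=3,fy=3,interpolation=2)
    h=cv2.HoughCircles(c,cv2.HOUGH_GRADIENT_ALT,1,8,param1=120,param2=.6,minRadius=int(2.5*rp),maxRadius=int(3.5*rp))
    if h is not None:
        for a,b,R in h[0][:4]:print(round(a/3+u0,1),round(b/3+v0,1),round(R/3,1),hit(m,a/3+u0,b/3+v0,z,True).round(4))
E
```

```text
[0.43507413 0.12083183 0.23308708]
pred 309.3 215.0 25.6
pred 311.8 171.1 40.7
311.7 171.3 38.6 [0.4338 0.1241 0.004 ]
311.7 171.3 34.7 [0.4338 0.1241 0.004 ]
```

Base circle measured at (0.4338, 0.1241), as predicted. Descend and grip.

Call:
servo_tool([
  [-1,-3,20,0,0,0,0.9],
  [0,0,30,0,0,0,0.9],
  [0,0,32,0,0,0,0.9],
  [0,0,30,0,0,0,0.9],
  [0,0,0,0,0,0,0.8],
  [0,0,0,0,0,0,0.6],
  [0,0,0,0,0,0,0.4],
  [0,0,0,0,0,0,0.3],
  [0,0,0,0,0,0,0.3],
  [0,0,0,0,0,0,0.3],
])

```text
t: 18.4
position: [0.4351, 0.1243, 0.1227]
tcp_rot: [-0.0, 1.0, -0.0, 0.002]
wrist_force: [0.6, 1.2, 7.2]
finger_gap: 0.586
gripper_force: 32.0
```

Call:
servo_tool([
  [0,0,-5,0,0,0,0.3],
  [0,0,-15,0,0,0,0.3],
  [0,0,-30,0,0,0,0.3],
  [0,0,-30,0,0,0,0.3],
  [0,0,-30,0,0,0,0.3],
  [0,0,-25,0,0,0,0.3],
  [0,0,0,0,0,0,0.3],
])

```text
t: 19.1
position: [0.435, 0.1243, 0.2594]
tcp_rot: [0.0, 1.0, -0.0, 0.003]
wrist_force: [1.3, 0.2, -1.4]
finger_gap: 0.581
gripper_force: 31.1
```

Call:
servo_tool([
  [8,15,0,0,0,0,0.3],
  [14,29,0,0,0,0,0.3],
  [14,29,0,0,0,0,0.3],
  [14,29,0,0,0,0,0.3],
  [14,29,0,0,0,0,0.3],
  [14,29,0,0,0,0,0.3],
  [14,29,0,0,0,0,0.3],
  [14,29,0,0,0,0,0.3],
  [14,29,0,0,0,0,0.3],
  [14,29,0,0,0,0,0.3],
])

```text
t: 20.1
position: [0.568, -0.1529, 0.255]
tcp_rot: [-0.0, 1.0, -0.0, -0.001]
wrist_force: [-0.2, 1.5, -1.8]
finger_gap: 0.58
gripper_force: 31.1
```

Call:
servo_tool([
  [10,25,0,0,0,0,0.3],
  [7,10,0,0,0,0,0.3],
  [0,0,0,0,0,0,0.3],
  [0,0,0,0,0,0,0.3],
])

```text
t: 20.5
position: [0.5846, -0.1862, 0.2553]
tcp_rot: [-0.001, 1.0, -0.0, -0.001]
wrist_force: [0.2, -0.5, -0.8]
finger_gap: 0.584
gripper_force: 31.1
```

```bash
python3 - <<'E'
from h import *;import cv2
o=r.get_obs();P=o["position"];print(P,o["finger_gap"])
m=camera_model("wrist");p,d=camera("wrist");q=p[:,:,::-1].copy();cv2.imwrite("pics/w10.png",q)
for X in (P+[0,0,-.119],[.5857,-.187,.076]):print([round(a,1) for a in proj(m,np.array(X))])
cv2.imwrite("pics/w10c.png",cv2.resize(q[110:320,200:430],None,fx=2.8,fy=2.8,interpolation=2))
E
```

```text
[ 0.58456937 -0.18622399  0.25529803] 0.5836401354142993
[np.float64(314.2), np.float64(193.1)]
[np.float64(315.2), np.float64(177.5)]
```

View pics/w10c.png

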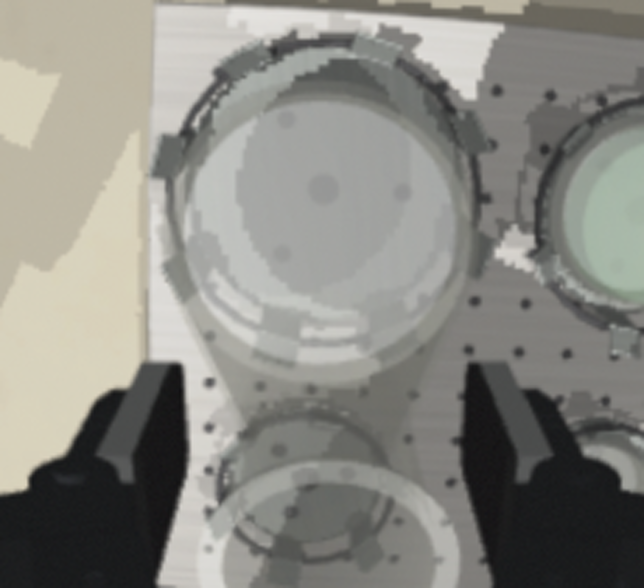

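Clamp hole at (315.4,177.1) and base centre at (315.7,~194): aligned, needs +1.5 mm in x. Lowering.

Call:
servo_tool([
  [1.5,0.5,8,0,0,0,0.3],
  [0,0,10,0,0,0,0.3],
  [0,0,8,0,0,0,0.3],
  [0,0,6,0,0,0,0.3],
  [0,0,5,0,0,0,0.3],
  [0,0,5,0,0,0,0.3],
  [0,0,4,0,0,0,0.3],
  [0,0,4,0,0,0,0.3],
  [0,0,3,0,0,0,0.3],
  [0,0,0,0,0,0,0.3],
])

```text
t: 21.55
position: [0.5864, -0.1872, 0.2028]
tcp_rot: [-0.0, 1.0, -0.0, -0.0]
wrist_force: [0.0, 0.5, -2.1]
finger_gap: 0.582
gripper_force: 31.1
```

Call:
servo_tool([
  [0,0,1,0,0,0,0.3],
  [0,0,1,0,0,0,0.3],
  [0,0,0,0,0,0,0.3],
])

```text
t: 21.85
position: [0.5865, -0.1873, 0.2013]
tcp_rot: [-0.0, 1.0, -0.0, -0.0]
wrist_force: [-0.7, 0.0, -1.7]
finger_gap: 0.583
gripper_force: 31.1
```

Expected seat at TCP z≈0.1987.

Call:
servo_tool([
  [0,0,1,0,0,0,0.3],
  [0,0,1,0,0,0,0.3],
  [0,0,1,0,0,0,0.3],
  [0,0,0,0,0,0,0.3],
])

```text
t: 22.25
position: [0.5867, -0.1872, 0.199]
tcp_rot: [0.0, 1.0, -0.0, 0.0]
wrist_force: [-1.7, 1.3, 3.3]
finger_gap: 0.583
gripper_force: 32.0
```

Call:
servo_tool([
  [0,0,0,0,0,0,0.65],
  [0,0,0,0,0,0,0.75],
  [0,0,0,0,0,0,0.9],
  [0,0,0,0,0,0,0.9],
  [0,0,-20,0,0,0,0.9],
  [0,0,-30,0,0,0,0.9],
  [0,0,-30,0,0,0,0.8],
  [0,-10,0,0,0,0,0.8],
  [-2,-25,0,0,0,0,0.8],
  [-2,-30,0,0,0,0,0.8],
])

```text
t: 23.25
position: [0.5822, -0.1218, 0.2773]
tcp_rot: [-0.0, 1.0, -0.001, -0.001]
wrist_force: [0.2, 0.7, -0.0]
finger_gap: 0.801
gripper_force: 0.0
```

Call:
servo_tool([
  [-2,-30,0,0,0,0,0.8],
  [-2,-30,0,0,0,0,0.8],
  [-2,-30,0,0,0,0,0.8],
  [-2,-30,0,0,0,0,0.8],
  [-2,-30,0,0,0,0,0.8],
  [-2,-30,0,0,0,0,0.8],
  [-2,-30,0,0,0,0,0.8],
  [-2,-30,0,0,0,0,0.8],
  [0,0,30,0,0,0,0.8],
  [0,0,0,0,0,0,0.8],
])

```text
t: 24.25
position: [0.5648, 0.1186, 0.2444]
tcp_rot: [0.0, 1.0, 0.001, -0.004]
wrist_force: [-0.4, -0.4, 0.3]
finger_gap: 0.804
gripper_force: 0.0
```

Call:
servo_tool([
  [0,0,40,0,0,0,0.8],
  [0,0,40,0,0,0,0.8],
  [0,0,0,0,0,0,0.8],
  [0,0,0,0,0,0,0.8],
])

```text
t: 24.65
position: [0.5671, 0.1174, 0.1697]
tcp_rot: [-0.0, 1.0, -0.0, 0.0]
wrist_force: [0.5, 0.1, 0.9]
finger_gap: 0.801
gripper_force: 0.0
```

```bash
cat > b.py <<'E'
from h import *;import cv2,sys
def circ(z,X,R,name):
    o=r.get_obs();print(o["position"])
    m=camera_model("wrist");p,d=camera("wrist");q=p[:,:,::-1].copy();cv2.imwrite(name,q);g=cv2.cvtColor(q,6)
    X=np.array(X+[z]);u,v=proj(m,X);rp=np.hypot(*np.subtract(proj(m,X+[0,R,0]),(u,v)));print("pred",round(u,1),round(v,1),round(rp,1))
    u0,v0=max(0,int(u)-70),max(0,int(v)-70);c=cv2.resize(g[v0:v0+140,u0:u0+140],None,fx=3,fy=3,interpolation=2)
    h=cv2.HoughCircles(c,cv2.HOUGH_GRADIENT_ALT,1,8,param1=120,param2=.6,minRadius=int(2.4*rp),maxRadius=int(3.5*rp))
    if h is not None:
        for a,b,R in h[0][:4]:print(round(a/3+u0,1),round(b/3+v0,1),round(R/3,1),hit(m,a/3+u0,b/3+v0,z,True).round(4))
E
python3 -c "
from b import *
circ(.004,[.563,.119],.03,'pics/w11.png')"
```

```text
[0.56707752 0.11736553 0.16974107]
pred 312.6 185.6 29.2
312.0 185.3 28.6 [0.5633 0.1197 0.004 ]
312.0 185.3 25.4 [0.5633 0.1197 0.004 ]
```

Call:
servo_tool([
  [-3.5,-2,25,0,0,0,0.8],
  [0,0,30,0,0,0,0.8],
  [0,0,30,0,0,0,0.8],
  [0,0,28,0,0,0,0.8],
  [0,0,0,0,0,0,0.7],
  [0,0,0,0,0,0,0.5],
  [0,0,0,0,0,0,0.3],
  [0,0,0,0,0,0,0.15],
  [0,0,0,0,0,0,0.15],
  [0,0,0,0,0,0,0.15],
])

```text
t: 25.7
position: [0.5647, 0.1199, 0.0582]
tcp_rot: [-0.0, 1.0, -0.0, 0.003]
wrist_force: [-0.5, 0.5, 6.9]
finger_gap: 0.421
gripper_force: 30.0
```

Call:
servo_tool([
  [0,0,-5,0,0,0,0.15],
  [0,0,-15,0,0,0,0.15],
  [0,0,-30,0,0,0,0.15],
  [0,0,-30,0,0,0,0.15],
  [0,0,-30,0,0,0,0.15],
  [0,0,-30,0,0,0,0.15],
  [0,0,0,0,0,0,0.15],
])

```text
t: 26.4
position: [0.5646, 0.1198, 0.2004]
tcp_rot: [0.0, 1.0, -0.0, 0.004]
wrist_force: [0.7, 0.3, -0.6]
finger_gap: 0.425
gripper_force: 29.7
```

Call:
servo_tool([
  [-10,10,0,0,0,0,0.15],
  [-20,20,0,0,0,0,0.15],
  [-20,25,0,0,0,0,0.15],
  [-20,25,0,0,0,0,0.15],
  [-15,25,0,0,0,0,0.15],
  [-10,28,0,0,0,0,0.15],
  [-8,28,0,0,0,0,0.15],
  [0,28,0,0,0,0,0.15],
  [0,28,0,0,0,0,0.15],
  [0,28,0,0,0,0,0.15],
])

```text
t: 27.4
position: [0.4595, -0.1263, 0.1952]
tcp_rot: [-0.0, 1.0, -0.0, -0.0]
wrist_force: [0.7, 0.8, -0.5]
finger_gap: 0.422
gripper_force: 29.7
```

Call:
servo_tool([
  [0,28,0,0,0,0,0.15],
  [0,18,0,0,0,0,0.15],
  [0,8,0,0,0,0,0.15],
  [0,0,0,0,0,0,0.15],
  [0,0,0,0,0,0,0.15],
])

```text
t: 27.9
position: [0.4599, -0.1785, 0.1952]
tcp_rot: [-0.0, 1.0, 0.0, -0.0]
wrist_force: [0.5, 0.2, -1.6]
finger_gap: 0.425
gripper_force: 29.7
```

```bash
python3 - <<'E'
from h import *;import cv2
P=r.get_obs()["position"];print(P)
m=camera_model("wrist");p,d=camera("wrist");q=p[:,:,::-1].copy();cv2.imwrite("pics/w12.png",q);g=cv2.cvtColor(q,6).astype(float)
u,v=proj(m,np.array([.46,-.1795,.076]));print(u,v)
i,j=int(round(u)),int(round(v));n=7
w=g[j-n:j+n+1,i-n:i+n+1];k=np.clip(np.median(w)-12-w,0,None);y,x=np.mgrid[-n:n+1,-n:n+1]
a,b=i+(k*x).sum()/k.sum(),j+(k*y).sum()/k.sum();print(a,b,(k>0).sum(),hit(m,a,b,.076,True))
E
```

```text
[ 0.45989935 -0.17848091  0.19518686]
315.3201748851018 193.07503702398301
nan nan 0 [nan nan nan]<stdin>:7: RuntimeWarning: invalid value encountered in scalar divide
```

Call:
servo_tool([
  [1,1,10,0,0,0,0.15],
  [0,0,10,0,0,0,0.15],
  [0,0,10,0,0,0,0.15],
  [0,0,8,0,0,0,0.15],
  [0,0,5,0,0,0,0.15],
  [0,0,4,0,0,0,0.15],
  [0,0,4,0,0,0,0.15],
  [0,0,4,0,0,0,0.15],
  [0,0,0,0,0,0,0.15],
])

```text
t: 28.85
position: [0.4609, -0.1802, 0.1399]
tcp_rot: [-0.0, 1.0, -0.0, -0.0]
wrist_force: [0.5, 0.3, -1.1]
finger_gap: 0.421
gripper_force: 29.7
```

Call:
servo_tool([
  [0,0,2,0,0,0,0.15],
  [0,0,2,0,0,0,0.15],
  [0,0,0,0,0,0,0.15],
])

```text
t: 29.15
position: [0.461, -0.1802, 0.1361]
tcp_rot: [-0.0, 1.0, -0.0, -0.0]
wrist_force: [0.2, 0.0, -1.2]
finger_gap: 0.423
gripper_force: 29.7
```

Expected seat at TCP z≈0.1342.

Call:
servo_tool([
  [0,0,1,0,0,0,0.15],
  [0,0,1,0,0,0,0.15],
  [0,0,0.7,0,0,0,0.15],
  [0,0,0,0,0,0,0.15],
])

```text
t: 29.55
position: [0.4612, -0.1803, 0.1343]
tcp_rot: [0.0, 1.0, -0.0, 0.0]
wrist_force: [-1.1, 1.7, 5.6]
finger_gap: 0.425
gripper_force: 30.8
```

Call:
servo_tool([
  [0,0,0,0,0,0,0.5],
  [0,0,0,0,0,0,0.6],
  [0,0,0,0,0,0,0.75],
  [0,0,0,0,0,0,0.8],
  [0,0,-20,0,0,0,0.8],
  [0,0,-40,0,0,0,0.8],
  [0,0,-45,0,0,0,0.8],
  [0,0,-45,0,0,0,0.8],
  [-5,20,-45,0,0,0,0.8],
  [-5,20,-45,0,0,0,0.8],
])

```text
t: 30.55
position: [0.4506, -0.2202, 0.3757]
tcp_rot: [0.0, 1.0, 0.0, 0.0]
wrist_force: [0.5, -0.5, -0.3]
finger_gap: 0.799
gripper_force: 0.0
```

Call:
servo_tool([
  [0,20,0,0,0,0,0.8],
  [0,0,0,0,0,0,0.8],
  [0,0,0,0,0,0,0.8],
])

```text
t: 30.85
position: [0.4508, -0.24, 0.3727]
tcp_rot: [-0.001, 1.0, -0.0, -0.001]
wrist_force: [1.0, -0.3, -0.7]
finger_gap: 0.801
gripper_force: 0.0
```

```bash
python3 - <<'E'
from h import *;import cv2
o=r.get_obs();print(o["position"],o["t"])
q=camera("wrist")[0][:,:,::-1];s=camera("scene")[0][:,:,::-1]
cv2.imwrite("pics/fin.png",np.vstack([cv2.resize(q[20:220,150:450],(720,300),interpolation=2)[:, :] if 0 else cv2.resize(q[20:220,140:460],(480,300),interpolation=2),cv2.resize(s[100:240,270:494],(480,300),interpolation=2)]))
E
```

```text
[ 0.45084284 -0.23995918  0.37271833] 30.85
```

View pics/fin.png

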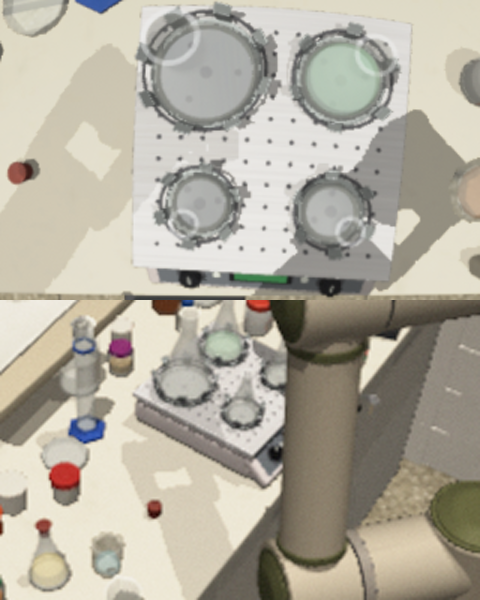

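The wrist view shows all four flasks inside their clamp rings: large (205,70), medium (343,78), small (198,203) and small (332,210). In the scene view they are upright, and the stoppered flask (48,560) has not moved.

```bash
python3 -c "
from station import r
print(r.hand_in())"
```

```text
the job is handed in; nothing more can be done
None
```

All four open flasks are seated upright in the clamps for their base sizes, the stoppered flask was left where it stands, and the job was handed in at about 31 s of the 128 s allowed.

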